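# Switch the ball sorter to the green chute and feed the brass ball

### The job

The seesaw gate of the ball sorter leans to the yellow chute: with a fingertip press down its raised end so that it rocks over its pivot and leans fully to the green chute. Then gently push the brass ball, without gripping or lifting it, off its feed ledge so that it drops into the gate and runs by itself down to the end of the green chute. Leave the steel ball on its ledge, do not shift the small things lying about, and take the hand clear.

Things in the scene. Friction and masses are not known exactly. Their poses are not given: they have to be found in the camera images.
- sorter: Ball sorter, fixed to the bench: aluminium base plate 190 (its x) x 420 (its y) x 10 mm; origin at the centre of the plate's underside, z up. Its +y is left as the robot sees it (green chute), +x points away from the robot, turned by the yaw. Along y lie yellow chute, gate, green chute. Small loose things stand on the plate's corners, up to 50 mm above the bench.
- front_ledge (a point): Top of the front feed ledge at its lowest line, 152 mm above the bench, at x = -52 mm of the sorter. Ledge along x, from x = -85 to -23 mm, both ends open, 44 mm wide with guide strips 5 mm high (36 mm between them). The floor is a shallow V, rising 2 mm to each end: a light push along x rolls the ball out; past the inner end (x = -23 mm) it drops 29 mm into the gate.
- rear_ledge (a point): The same point of the rear feed ledge, at x = +52 mm of the sorter, the mirror image: ledge from x = 23 to 85 mm, its ball is pushed toward the robot (-x).
- gate (a joint): Tilt of the seesaw gate (rad): -0.22 leans fully to yellow (start), +0.22 fully to green. Steel trough 200 mm long (y), 52 mm wide, pivot along x, 90 mm above the bench at the sorter's centre, 35 mm below the trough's floor. Top-heavy: past the middle (0) it falls to the other stop by itself and stays; under 2 N on a pad moves it.
- left_pad (a point): Centre of the top face of the front orange press pad at the gate's green-chute (+y) end; it moves with the gate. Pad 42 x 32 x 6 mm, beside the trough on the robot's side; it is 83 mm from the pivot in y, starts raised, about 145 mm above the bench, and ends about 107 mm above it.
- right_pad (a point): The same at the yellow-chute (-y) end.
- gate_centre (a point): Fixed point of the sorter on the trough's floor above the pivot with the gate level, 125 mm above the bench.
- green_chute_end (a point): Where the centre of a ball lies at rest at the lower end of the green chute (floor from y = 98 to 200 mm of the sorter, falling outward, 52 mm wide inside, end wall up to 108 mm above the bench).
- yellow_chute_end (a point): The same in the yellow chute.
- brass_ball_center (a point): Centre of the yellow-gold brass ball, 32 mm in diameter, 105 to 160 g, polished and lightly oiled; push it at or a little below the height of its centre (a push on its upper half jams it against the ledge); starts on one of the two feed ledges, front or rear, its centre 168 mm above the bench.
- steel_ball_center (a point): Centre of the grey steel ball, 32 mm in diameter; starts on the other ledge and must stay there.
- brass_ball: The brass ball; origin at its underside as built, turns with it.
- cutter_1: Brass-coloured end-mill cutter in a cap, 17 mm in diameter, 37 mm tall, loose on the plate's front right corner; origin under its centre.
- cutter_2: Grey end-mill cutter in a cap, 17 mm in diameter, 37 mm tall, loose on the plate's rear right corner; origin under its centre.
- key_fob: Black key fob 31 x 69 x 13 mm, loose on the plate's front left corner; origin under its centre.
Not all that is in view belongs to the job. What is meant by the brass_ball is not purple, and is the smaller of those in its own colour.

How it is judged:
By the outcome, as a careful person would: the job done as asked, in the order asked, and still so for the second after the job is handed in, with the robot touching nothing.
It also fails if it takes over 38 s, if anything falls off the work surface, if the arm or the gripper's body presses on something with over 40 N, if the wrist force passes 120 N, or if a joint passes its speed limit or range.

### The arm

A 6-joint arm with a two-finger parallel gripper is mounted at the origin on a cart in front of the work surface, level with it; the furniture and walls round the work are solid. World frame = base frame: x ahead of the robot, y to its left, z up, the work surface at z = 0. Lengths are in mm, angles in rad, forces in N, time in s.
With the tool pointing down it reaches from about 275 to 850 mm from the base axis. Payload 5.2 kg.
Tool frame: the origin (TCP) lies between the finger pads; the fingertips stand 14 mm ahead of it and the grasp point (between the pads) lies 5 mm behind it; z points along the fingers, y is the direction in which the jaws open and shut (so a half turn about z gives the same grasp; the last joint's range is limited). The gripper opens to 85 mm and grips with 20 to 120 N. Pads are 22 mm wide; open, the fingers measure 114 mm over their backs; the gripper's body (76 mm by 85 mm) begins 54 mm behind the grasp point. The pads swing forward as they close: fully open they stand 13 mm farther back than shut.
Start: joints at [-1.472, 0.259, 1.535, -0, 1.348, -0.203], TCP at [163.503, -525.14, 245.31] pointing down, gripper open.
Joint ranges: [-3.14, 3.14], [-0.91, 2.08], [0.19, 2.58], [-1.22, 4.36], [0.22, 2.71], [-3.12, 3.12]. Speed limits (rad/s): [2.57, 2.57, 3.14, 3.14, 3.14, 3.14].

### API

Orientations are given as a unit quaternion [w, x, y, z].
In Python, from cell import state, imaging, job gives the robot as it stands. The module is installed in compiled form; this text tells all that it offers.
- The arm moves only by the tool jog_arm, never from a script. Its argument "commands" is a list of rows, each an object of numbers: "wx", "wy", "wz": the turn, a rotation vector about the tool's x, y, z in degrees; "x", "y", "z": the shift along the tool's x, y, z in m; "grip": the gripper command: -1 is fully open, 1 is shut, values between are in proportion. In form: [{"wx": .., "wy": .., "wz": .., "x": .., "y": .., "z": .., "grip": ..}, ...]. A call has 1 to 5 rows; each row is the pose to reach, as a shift and turn from the pose measured when the call began, along the tool's axes at that moment; what a row does not reach only later rows make up. A row lasts 1/10 s, in which the tool goes at most 50 mm and 8.59 degrees, less where a joint would pass 70% of its speed; a pose out of reach is approached as far as the arm can. A call with a gripper value outside its range is refused whole. The fingers move at their own pace and stop on an object; "grip_force" is the grip in N (left out, the last holds). Time passes only in rows, so rows that repeat a pose let the fingers close. It gives the time, the measured TCP pose, the force and the opening at its end, in the units of the state.
- state(): the state, without advancing time (a new reading comes with each control period).
- imaging.get_image(name): name is "scene" or "top" or "wrist"; returns (picture, depth): 384x512x3 uint8, red, green, blue; 384x512 float32, mm along the optical axis (not along the pixel's ray), 0 where there is no reading.
- imaging.get_calibration(name): a dict with "K" (3x3 intrinsics, pixels), "D" ([k1, k2, p1, p2, k3] as OpenCV has them; the pictures are not rectified), "rvec" (rotation vector, rad) and "tvec" (3), from world to camera coordinates, as OpenCV has them. Camera axes: x right, y down, z forward; pixel columns grow to the right and rows downward; lengths in mm; the calibration is good to about 2 mm. A picture is of the moment at which its call begins: read the wrist's pose just before it. get_calibration takes no time and is no camera call; for the wrist camera it gives the pose at the moment of the call.
- job.hand_in(): hands the job in, once; it reports no verdict.
The state is a dict: "time_s": time; "q": joint angles; "joint_vel": joint speeds; "effort": joint torques, N m; "eef_pos": TCP position; "orientation": TCP orientation; "force": force on the tool from outside, world axes, zero at the start; "moment": the same for the moment, N m; "width": finger opening in mm.
Only numpy, scipy, OpenCV 4.12 (cv2) and the standard library are available. Lean on these libraries where they do the work, as an engineer would, in place of code of your own. Each camera call takes 0.05 s, during which the arm holds its last target.

## Working session

There is one attempt and no reset: what is moved stays moved. The work goes in short steps, Python scripts to look and compute and a tool call to move; the robot and the scene stay as the last step left them, time stands still between calls to the robot, and variables do not carry over. Pictures are saved under pics/ and viewed, and the job is handed in when it is done.

Besides the shell and the picture viewer there is one more tool, called after "Request:" in YAML: its name, and indented under it one key for each argument. jog_arm: Moves the arm, as the interface text tells. Its arguments: {"type":"object","properties":{"commands":{"type":"array"},"grip_force":{"type":"number"}},"required":["commands"]}

```bash
ls; mkdir -p pics
python3 - <<'E'
from cell import state, imaging, job
import cv2
print(state())
for n in ("scene","top"):
    p,d=imaging.get_image(n); cv2.imwrite(f"pics/{n}0.png",p[:,:,::-1]); 
    import numpy as np
    np.savez(f"{n}0.npz",p=p,d=d); c=imaging.get_calibration(n); print(n,c)
E
```

```text
pics
{'time_s': 0.0, 'q': array([-1.47178017e+00,  2.59358038e-01,  1.53609840e+00,  3.86190253e-06,
        1.34799101e+00, -2.02793283e-01]), 'joint_vel': array([1.86217580e-03, 9.57800686e-04, 8.30793350e-04, 1.32211731e-03,
       5.13091927e-04, 5.28642586e-05]), 'effort': array([-1.40748176e-03, -4.46032655e+01, -2.90576828e+01, -2.86626819e-04,
        1.15840390e-02, -1.14581104e-05]), 'eef_pos': array([ 163.46274705, -524.61791828,  244.46042539]), 'orientation': array([-9.26053967e-04,  9.88635113e-01,  1.50332143e-01,  4.99801444e-05]), 'force': array([-0.44268294, -0.28001393,  0.89742842]), 'moment': array([-0.01670024, -0.00247776, -0.02169769]), 'width': 85.43525156252602}
scene {'K': array([[458.2102729 ,   0.        , 256.12159408],
       [  0.        , 458.2102729 , 189.54822085],
       [  0.        ,   0.        ,   1.        ]]), 'D': array([-0.08733167,  0.        ,  0.        ,  0.        ,  0.        ]), 'rvec': array([ 2.35201028, -0.632346  ,  0.25212535]), 'tvec': array([-634.90892126,  129.16716269, 1152.38249592])}
top {'K': array([[370.81512132,   0.        , 251.17698285],
       [  0.        , 370.81512132, 193.4603784 ],
       [  0.        ,   0.        ,   1.        ]]), 'D': array([0.03053168, 0.        , 0.        , 0.        , 0.        ]), 'rvec': array([ 2.17031419, -2.1767517 ,  0.04825577]), 'tvec': array([-258.26136827,  607.65097891,  943.05206967])}
```

View pics/scene0.png

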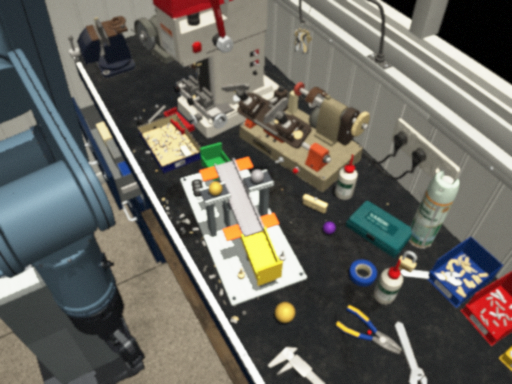

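View pics/top0.png

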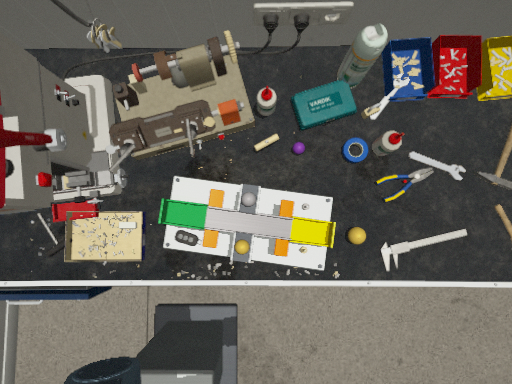

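```bash
cat > h.py <<'E'
import numpy as np, cv2
from cell import imaging
def cal(n):
    c=imaging.get_calibration(n); R=cv2.Rodrigues(np.array(c['rvec']))[0]
    return c['K'],c['D'],R,np.array(c['tvec']).ravel()
def rays(n,uv,c=None):
    K,D,R,t=c or cal(n)
    p=cv2.undistortPoints(np.array(uv,float).reshape(-1,1,2),K,D).reshape(-1,2)
    d=np.c_[p,np.ones(len(p))]@R
    return -R.T@t, d
def onplane(n,uv,z,c=None):
    o,d=rays(n,uv,c); return o+d*((z-o[2])/d[:,2])[:,None]
def proj(n,P):
    K,D,R,t=cal(n); return cv2.projectPoints(np.array(P,float).reshape(-1,3),cv2.Rodrigues(R)[0],t,K,D)[0].reshape(-1,2)
E
python3 - <<'E'
from h import *
for n in("top","scene"):
    f=np.load(n+"0.npz");p=f['p'];
    hsv=cv2.cvtColor(p,cv2.COLOR_RGB2HSV)
    for nm,lo,hi in (("orange",(5,190,150),(17,255,255)),("ball",(17,100,100),(24,215,255)),("yel",(27,200,120),(32,255,255)),("green",(55,150,60),(75,255,255))):
        m=cv2.inRange(hsv,lo,hi); k,l,s,ce=cv2.connectedComponentsWithStats(m)
        print(n,nm,[(s[i].tolist(),ce[i].round(1).tolist()) for i in range(1,k) if s[i][4]>25])
    c=p[170:290,150:390] if n=="top" else p[130:330,170:330]
    cv2.imwrite(f"pics/crop_{n}.png",cv2.resize(c[:,:,::-1],None,fx=3.2 if n=="top" else 3,fy=3.2 if n=="top" else 3,interpolation=cv2.INTER_CUBIC))
E
```

```text
top orange [([220, 109, 14, 6, 35], [225.5, 111.3])]
top ball [([353, 51, 17, 10, 26], [360.1, 57.3]), ([505, 130, 7, 18, 36], [508.4, 139.8]), ([208, 189, 16, 19, 222], [215.8, 198.1]), ([495, 205, 17, 33, 79], [503.9, 221.0]), ([349, 227, 17, 17, 231], [356.8, 235.2]), ([203, 229, 15, 19, 216], [209.9, 238.1]), ([235, 240, 14, 14, 162], [241.5, 246.5])]
top yel [([289, 217, 43, 30, 858], [308.9, 231.3])]
top green [([158, 198, 49, 31, 1133], [182.0, 213.5])]
scene orange [([246, 120, 6, 7, 27], [248.8, 122.9]), ([310, 145, 17, 12, 94], [317.6, 150.8]), ([307, 152, 13, 18, 138], [313.2, 161.3]), ([237, 157, 16, 12, 141], [244.8, 162.6]), ([200, 168, 17, 12, 149], [208.5, 173.2]), ([262, 214, 17, 10, 53], [271.5, 217.6])]
scene ball [([239, 161, 11, 8, 62], [243.5, 164.0]), ([202, 166, 14, 13, 100], [208.8, 172.9]), ([209, 181, 13, 14, 122], [215.0, 188.2]), ([262, 215, 15, 13, 127], [268.8, 220.6]), ([224, 226, 19, 14, 160], [232.3, 232.5]), ([161, 236, 8, 12, 31], [163.6, 243.1]), ([400, 261, 11, 10, 34], [404.7, 266.7]), ([255, 265, 27, 21, 230], [267.9, 275.7]), ([174, 268, 10, 14, 43], [178.8, 274.4]), ([185, 286, 13, 17, 50], [190.7, 293.5]), ([275, 302, 21, 20, 279], [284.6, 311.7]), ([347, 305, 22, 16, 78], [358.4, 311.7]), ([336, 321, 24, 16, 102], [346.6, 328.8]), ([207, 328, 26, 32, 218], [218.9, 342.9]), ([499, 346, 13, 25, 161], [506.5, 358.4])]
scene yel []
scene green [([200, 142, 29, 25, 456], [212.4, 154.4])]
```

View pics/crop_top.png

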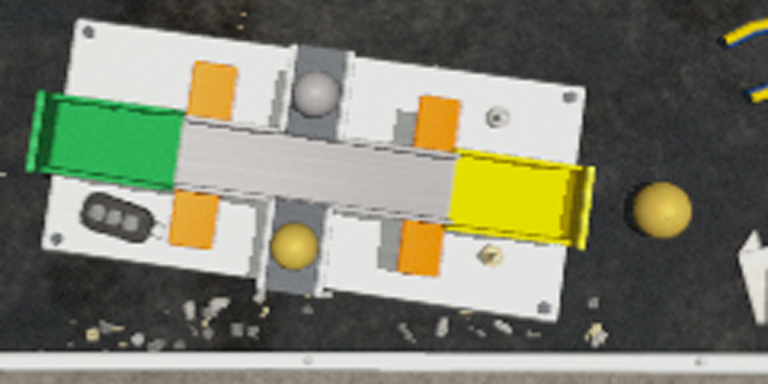

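View pics/crop_scene.png

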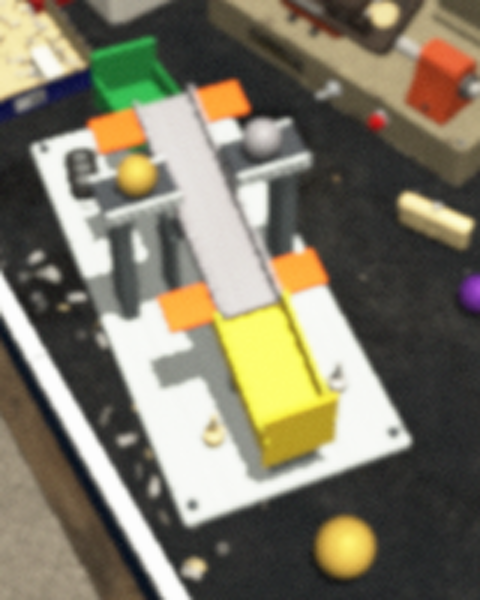

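```bash
cat >> h.py <<'E'
def sorter():
    f=np.load("top0.npz")
E
python3 - <<'E'
from h import *
c=np.array([(80,18),(585,88),(557,320),(42,248)],float)/3.2+[150,170]-0.35
P=onplane("top",c,10);print(P.round(1)); O=P.mean(0)[:2]
a=(P[0]+P[3]-P[1]-P[2])[:2]; print("len",np.linalg.norm(a)/2)
b=(P[0]+P[1]-P[2]-P[3])[:2];print("w",np.linalg.norm(b)/2)
yaw1=np.arctan2(a[1],a[0])-np.pi/2; yaw2=np.arctan2(b[1],b[0]); print("O",O,"yaw",np.degrees([yaw1,yaw2]))
B=onplane("top",[(241.7,246.7)],168);B2=onplane("scene",[(215.5,188)],168);print("ball",B,B2)
S=onplane("top",[(248.5,199.2)],168); print("steel",S)
# chutes & pads
print("pads green front/rear @145",onplane("top",[(209.9,238.5),(215.8,198.1)],145))
print("pads yel @107",onplane("top",[(281,247.5),(286.5,208.8)],107))
# two-view ball
def tri(u1,u2):
    o1,d1=rays("top",[u1]);o2,d2=rays("scene",[u2]);d1=d1[0]/np.linalg.norm(d1);d2=d2[0]/np.linalg.norm(d2)
    A=np.c_[d1,-d2];s=np.linalg.lstsq(A,o2-o1,rcond=None)[0];p,q=o1+s[0]*d1,o2+s[1]*d2;return (p+q)/2,np.linalg.norm(p-q)
print(tri((241.7,246.7),(215.5,188)))
print(tri((209.9,238.5),(208.8,173.)))
s=yaw2
for y in (yaw1,yaw2):
    R=np.array([[np.cos(y),-np.sin(y)],[np.sin(y),np.cos(y)]])
    for nm,q in (("ball",B[0]),("steel",S[0])): print(nm,R.T@(q[:2]-O))
E
```

```text
[[ 656.2  -58.5   10. ]
 [ 597.  -470.7   10. ]
 [ 411.4 -445.    10. ]
 [ 468.6  -30.    10. ]]
len 417.67948928691374
w 188.5659226443123
O [ 533.31079141 -251.02204403] yaw [-8.00480358 -8.25458661]
ball [[ 480.96955687 -243.11793889  168.        ]] [[ 483.06909857 -243.39902739  168.        ]]
steel [[ 583.83629876 -257.9975203   168.        ]]
pads green front/rear @145 [[ 497.5073996  -170.86174499  145.        ]
 [ 587.82672242 -183.61620056  145.        ]]
pads yel @107 [[ 474.6916915  -331.27959936  107.        ]
 [ 564.38750231 -344.83658311  107.        ]]
(array([ 481.90196642, -243.64651349,  168.96828417]), np.float64(1.9646153816042944))
(array([ 498.51712434, -171.33632448,  144.0764225 ]), np.float64(2.4161658328814495))
ball [-52.93193737   0.53825329]
steel [51.00458466  0.12847626]
ball [-52.9337809   0.3074902]
steel [51.00353988  0.35083067]
```

Candidates: the yellow-gold ball at top px (242,247) on the front ledge, the larger yellow ball at (357,236) on the bench, and the purple one at (298,148). The ledge ball fits: it is the smaller of the two golden ones, it sits on a feed ledge, and it triangulates to z≈169. The crop confirms this. The steel ball is at (248,199), the gate leans to yellow, and the raised front green pad is at (210,238).

Next I'll close the fingers and move over the pad.

Request:
jog_arm:
  commands:
    - {"x": 0.03, "y": -0.017, "z": 0, "wz": 3, "grip": 1}
    - {"x": 0.075, "y": -0.043, "z": 0, "wz": 6, "grip": 1}
    - {"x": 0.12, "y": -0.069, "z": 0, "wz": 9, "grip": 1}
    - {"x": 0.165, "y": -0.095, "z": 0, "wz": 11, "grip": 1}
    - {"x": 0.21, "y": -0.121, "z": 0, "wz": 13, "grip": 1}
  grip_force: 20

```text
$.commands[0]: bad value
```

Request:
jog_arm:
  commands:
    - {"wx": 0.0, "wy": 0.0, "wz": 3.0, "x": 0.03, "y": -0.017, "z": 0.0, "grip": 1.0}
    - {"wx": 0.0, "wy": 0.0, "wz": 6.0, "x": 0.075, "y": -0.043, "z": 0.0, "grip": 1.0}
    - {"wx": 0.0, "wy": 0.0, "wz": 9.0, "x": 0.12, "y": -0.069, "z": 0.0, "grip": 1.0}
    - {"wx": 0.0, "wy": 0.0, "wz": 11.0, "x": 0.165, "y": -0.095, "z": 0.0, "grip": 1.0}
    - {"wx": 0.0, "wy": 0.0, "wz": 13.0, "x": 0.21, "y": -0.121, "z": 0.0, "grip": 1.0}
  grip_force: 20

```text
time_s: 0.6
eef_pos: [323.4, -350.8, 244.5]
orientation: [-0.001, 0.999, 0.036, -0.0]
force: [0.8, -1.2, 0.4]
width: 12.3
```

```bash
cat >> h.py <<'E'
from scipy.spatial.transform import Rotation as Ro
O=np.array([533.3,-251.0]); YAW=np.radians(-8.1)
def goto(lx,ly,tipz,tip=14):
    from cell import state
    s=state(); q=s['orientation']; R=Ro.from_quat([q[1],q[2],q[3],q[0]]).as_matrix(); p=np.array(s['eef_pos'])
    c,n=np.cos(YAW),np.sin(YAW)
    W=np.array([O[0]+c*lx-n*ly,O[1]+n*lx+c*ly,tipz+tip])
    T=np.array([[c,n,0],[n,-c,0],[0,0,-1.]])
    rv=np.degrees(Ro.from_matrix(R.T@T).as_rotvec())
    d=p-[O[0],O[1],0]; 
    print("t",s['time_s'],"local now",(c*d[0]+n*d[1]).round(1),(-n*d[0]+c*d[1]).round(1),"tipz",(p[2]-tip).round(1),"F",np.round(s['force'],1),"w",round(s['width'],1))
    print("target",W.round(1),"shift m",(R.T@(W-p)/1000).round(4),"rot",rv.round(2))
E
python3 -c "
from h import *
goto(-49,78,185)"
```

```text
t 0.6 local now -193.7 -128.3 tipz 230.5 F [ 0.8 -1.2  0.4] w 12.3
target [ 495.8 -166.9  199. ] shift m [ 0.1853 -0.1708  0.0459] rot [-0.13  0.02 12.26]
```

Request:
jog_arm:
  commands:
    - {"wx": 0.0, "wy": 0.0, "wz": 3.0, "x": 0.037, "y": -0.034, "z": 0.0, "grip": 1.0}
    - {"wx": 0.0, "wy": 0.0, "wz": 6.0, "x": 0.073, "y": -0.068, "z": 0.0, "grip": 1.0}
    - {"wx": 0.0, "wy": 0.0, "wz": 9.0, "x": 0.11, "y": -0.102, "z": 0.0, "grip": 1.0}
    - {"wx": -0.1, "wy": 0.0, "wz": 12.2, "x": 0.147, "y": -0.136, "z": 0.01, "grip": 1.0}
    - {"wx": -0.1, "wy": 0.0, "wz": 12.2, "x": 0.185, "y": -0.171, "z": 0.03, "grip": 1.0}

```text
time_s: 1.1
eef_pos: [492.0, -170.9, 218.6]
orientation: [0.001, 0.998, -0.071, 0.001]
force: [0.5, -1.2, 0.6]
width: 0.2
```

```bash
python3 -c "
from h import *
goto(-49,78,155)
p,d=imaging.get_image('wrist');cv2.imwrite('pics/w1.png',p[:,:,::-1])
p,d=imaging.get_image('scene');cv2.imwrite('pics/s1.png',cv2.resize(p[110:310,150:350,::-1],None,fx=3,fy=3,interpolation=cv2.INTER_CUBIC))
goto(-49,78,155)"
```

```text
t 1.1 local now -52.1 73.5 tipz 204.6 F [ 0.5 -1.2  0.6] w 0.2
target [ 495.8 -166.9  169. ] shift m [ 0.003  -0.0046  0.0496] rot [ 0.05 -0.14 -0.  ]
t 1.2 local now -53.0 77.2 tipz 201.2 F [-0.7 -0.5 -0.5] w -0.1
target [ 495.8 -166.9  169. ] shift m [ 0.0041 -0.0006  0.0462] rot [-0.23  0.2   0.41]
```

View pics/w1.png

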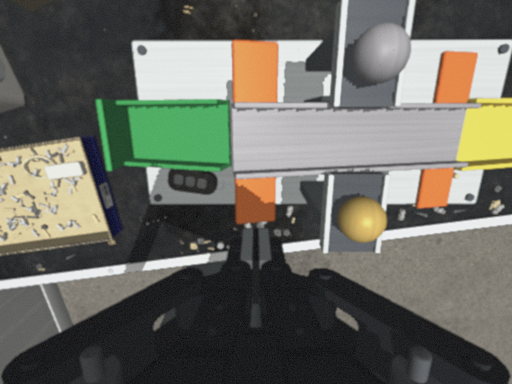

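View pics/s1.png

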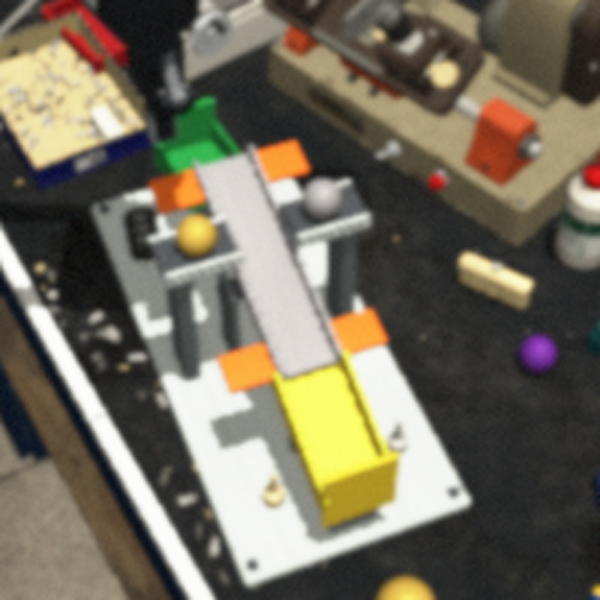

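The wrist view shows the fingertips (255,235) lined up with the front green pad (255,200), and the gate axis runs parallel to the image rows. I'll come down to just above the pad.

Request:
jog_arm:
  commands:
    - {"wx": -0.2, "wy": 0.2, "wz": 0.4, "x": 0.002, "y": 0.0, "z": 0.015, "grip": 1.0}
    - {"wx": -0.2, "wy": 0.2, "wz": 0.4, "x": 0.004, "y": 0.0, "z": 0.03, "grip": 1.0}
    - {"wx": -0.2, "wy": 0.2, "wz": 0.4, "x": 0.004, "y": 0.0, "z": 0.042, "grip": 1.0}
    - {"wx": -0.2, "wy": 0.2, "wz": 0.4, "x": 0.004, "y": 0.0, "z": 0.046, "grip": 1.0}
    - {"wx": -0.2, "wy": 0.2, "wz": 0.4, "x": 0.004, "y": 0.0, "z": 0.046, "grip": 1.0}

```text
time_s: 1.7
eef_pos: [495.0, -167.7, 168.7]
orientation: [-0.001, 0.997, -0.071, -0.001]
force: [0.1, -0.5, 0.2]
width: 0.1
```

```bash
python3 -c "
from h import *
goto(-49,78,115)
p,d=imaging.get_image('wrist');cv2.imwrite('pics/w2.png',p[:,:,::-1])
c=cal('wrist')
hsv=cv2.cvtColor(p,cv2.COLOR_RGB2HSV)
m=cv2.inRange(hsv,(17,100,100),(27,255,255));k,l,s,ce=cv2.connectedComponentsWithStats(m)
for i in range(1,k):
  if s[i][4]>300: print(s[i],ce[i],onplane('wrist',[ce[i]],168,c))
"
```

```text
t 1.7 local now -49.7 77.1 tipz 154.7 F [ 0.1 -0.5  0.2] w 0.1
target [ 495.8 -166.9  129. ] shift m [ 0.0007 -0.0009  0.0397] rot [-0.06  0.08 -0.03]
[ 375  231   64   60 2955] [406.7499154  261.30659898] [[ 477.83948191 -246.77236871  168.        ]]
```

View pics/w2.png

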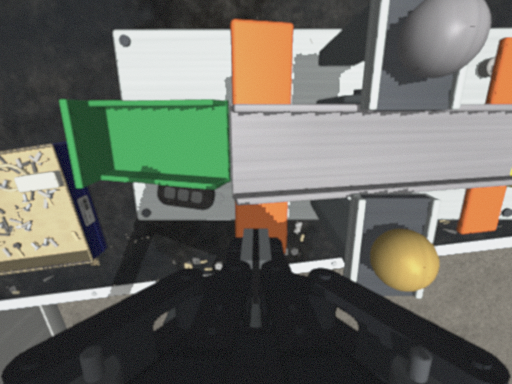

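The fingertips sit over the front green pad at (258,235), about 10 mm above it. I'll press slowly now.

Request:
jog_arm:
  commands:
    - {"wx": 0.0, "wy": 0.0, "wz": 0.0, "x": 0.0, "y": 0.0, "z": 0.004, "grip": 1.0}
    - {"wx": 0.0, "wy": 0.0, "wz": 0.0, "x": 0.0, "y": 0.0, "z": 0.008, "grip": 1.0}
    - {"wx": 0.0, "wy": 0.0, "wz": 0.0, "x": 0.0, "y": 0.0, "z": 0.012, "grip": 1.0}
    - {"wx": 0.0, "wy": 0.0, "wz": 0.0, "x": 0.0, "y": 0.0, "z": 0.016, "grip": 1.0}
    - {"wx": 0.0, "wy": 0.0, "wz": 0.0, "x": 0.0, "y": 0.0, "z": 0.02, "grip": 1.0}

```text
time_s: 2.25
eef_pos: [495.4, -167.9, 149.1]
orientation: [-0.0, 0.997, -0.071, -0.0]
force: [-0.6, 0.7, -0.5]
width: -0.2
```

Request:
jog_arm:
  commands:
    - {"wx": 0.0, "wy": 0.0, "wz": 0.0, "x": 0.0, "y": 0.0, "z": 0.004, "grip": 1.0}
    - {"wx": 0.0, "wy": 0.0, "wz": 0.0, "x": 0.0, "y": 0.0, "z": 0.008, "grip": 1.0}
    - {"wx": 0.0, "wy": 0.0, "wz": 0.0, "x": 0.0, "y": 0.0, "z": 0.012, "grip": 1.0}
    - {"wx": 0.0, "wy": 0.0, "wz": 0.0, "x": 0.0, "y": 0.0, "z": 0.016, "grip": 1.0}
    - {"wx": 0.0, "wy": 0.0, "wz": 0.0, "x": 0.0, "y": 0.0, "z": 0.018, "grip": 1.0}

```text
time_s: 2.75
eef_pos: [495.2, -167.7, 130.5]
orientation: [-0.0, 0.997, -0.071, -0.0]
force: [-0.3, 0.3, -0.2]
width: 0.4
```

```bash
python3 -c "
from h import *
goto(-49,78,180)
p,d=imaging.get_image('wrist');cv2.imwrite('pics/w3.png',p[:,:,::-1])
p,d=imaging.get_image('scene');cv2.imwrite('pics/s3.png',cv2.resize(p[110:310,150:350,::-1],None,fx=3,fy=3,interpolation=cv2.INTER_CUBIC))
goto(-49,78,180)"
```

```text
t 2.75 local now -49.5 77.1 tipz 116.5 F [-0.3  0.3 -0.2] w 0.4
target [ 495.8 -166.9  194. ] shift m [ 0.0004 -0.001  -0.0635] rot [-0.05  0.04 -0.03]
t 2.85 local now -49.5 77.1 tipz 116.7 F [1.  1.1 0.4] w -0.3
target [ 495.8 -166.9  194. ] shift m [ 0.0004 -0.001  -0.0633] rot [-0.05  0.04 -0.03]
```

View pics/w3.png

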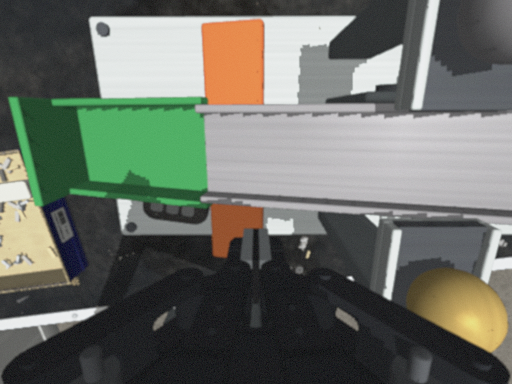

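View pics/s3.png

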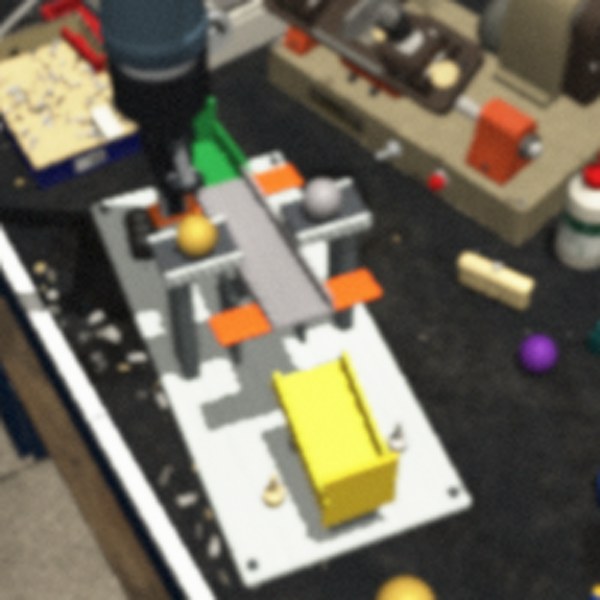

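The gate has rocked over: in the scene crop the yellow end is raised (250,325) and the trough meets the green chute (225,165). Next I'll lift and go round to the front of the brass ball.

Request:
jog_arm:
  commands:
    - {"wx": 0.0, "wy": 0.0, "wz": 0.0, "x": 0.0, "y": 0.0, "z": -0.03, "grip": 1.0}
    - {"wx": 0.0, "wy": 0.0, "wz": 0.0, "x": 0.0, "y": 0.0, "z": -0.07, "grip": 1.0}
    - {"wx": 0.0, "wy": 0.0, "wz": 0.0, "x": -0.02, "y": 0.0, "z": -0.1, "grip": 1.0}
    - {"wx": 0.0, "wy": 0.0, "wz": 0.0, "x": -0.05, "y": 0.03, "z": -0.1, "grip": 1.0}
    - {"wx": 0.0, "wy": 0.0, "wz": 0.0, "x": -0.055, "y": 0.07, "z": -0.1, "grip": 1.0}

```text
time_s: 3.35
eef_pos: [429.4, -228.1, 232.3]
orientation: [-0.0, 0.998, -0.069, 0.0]
force: [1.6, -0.4, -0.8]
width: -0.1
```

Request:
jog_arm:
  commands:
    - {"wx": 0.0, "wy": 0.0, "wz": 0.0, "x": 0.0, "y": 0.0, "z": 0.0, "grip": 1.0}

```text
time_s: 3.45
eef_pos: [428.4, -231.8, 233.0]
orientation: [0.002, 0.997, -0.071, 0.001]
force: [-1.1, 1.1, 0.7]
width: 0.0
```

```bash
python3 -c "
from h import *
goto(-104,0.5,160)
p,d=imaging.get_image('top');cv2.imwrite('pics/t4.png',cv2.resize(p[150:290,130:370,::-1],None,fx=3.2,fy=3.2,interpolation=cv2.INTER_CUBIC))
p,d=imaging.get_image('wrist');cv2.imwrite('pics/w4.png',p[:,:,::-1])
goto(-104,0.5,160)"
```

```text
t 3.45 local now -106.6 4.2 tipz 219.0 F [-1.1  1.1  0.7] w 0.0
target [ 430.4 -235.9  174. ] shift m [0.0024 0.0035 0.059 ] rot [ 0.17 -0.1  -0.05]
t 3.55 local now -106.3 7.5 tipz 218.7 F [0.  0.4 0.7] w 0.1
target [ 430.4 -235.9  174. ] shift m [0.0022 0.007  0.0587] rot [-0.01 -0.07  0.02]
```

View pics/w4.png

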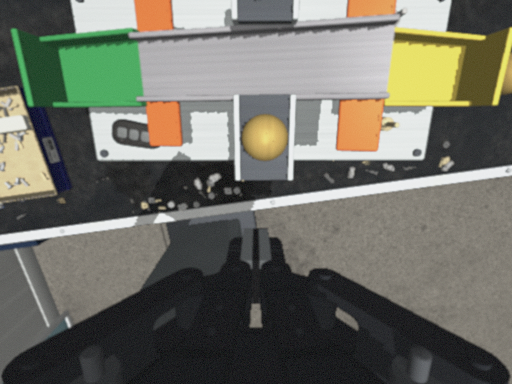

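View pics/t4.png

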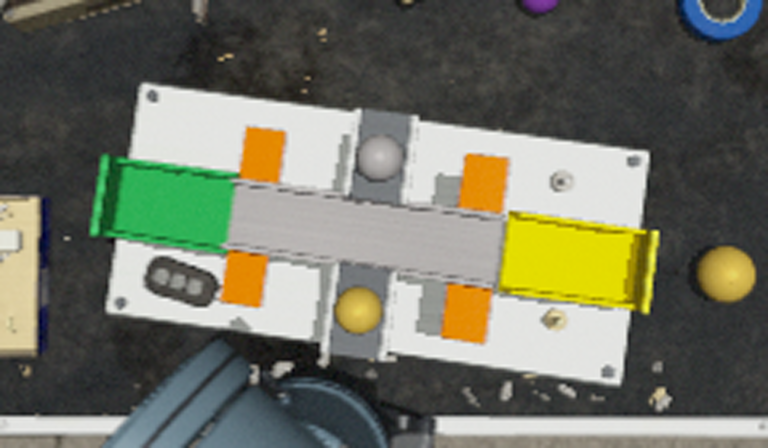

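The top view shows the gate leaning to green, with both balls and the small things unmoved. In the wrist view the ball is at (265,138), about 6.5 mm off the tool's axis. I'll lower the tip in front of it to z≈160.

Request:
jog_arm:
  commands:
    - {"wx": 0.0, "wy": 0.0, "wz": 0.0, "x": 0.0, "y": 0.003, "z": 0.0, "grip": 1.0}
    - {"wx": 0.0, "wy": 0.0, "wz": 0.0, "x": 0.001, "y": 0.007, "z": 0.02, "grip": 1.0}
    - {"wx": 0.0, "wy": 0.0, "wz": 0.0, "x": 0.002, "y": 0.007, "z": 0.042, "grip": 1.0}
    - {"wx": 0.0, "wy": 0.0, "wz": 0.0, "x": 0.002, "y": 0.007, "z": 0.058, "grip": 1.0}
    - {"wx": 0.0, "wy": 0.0, "wz": 0.0, "x": 0.002, "y": 0.007, "z": 0.058, "grip": 1.0}

```text
time_s: 4.05
eef_pos: [429.3, -233.9, 172.4]
orientation: [-0.002, 0.998, -0.07, -0.001]
force: [0.7, -0.0, -0.7]
width: -0.0
```

```bash
python3 -c "
from h import *
p,d=imaging.get_image('wrist');cv2.imwrite('pics/w5.png',p[:,:,::-1])
p,d=imaging.get_image('scene');cv2.imwrite('pics/s5.png',cv2.resize(p[110:260,150:300,::-1],None,fx=4,fy=4,interpolation=cv2.INTER_CUBIC))
goto(-34,0.5,160)"
```

```text
t 4.15 local now -104.0 1.1 tipz 160.7 F [ 0.  -0.6  0.1] w -0.0
target [ 499.7 -245.7  174. ] shift m [0.07   0.0008 0.0008] rot [-0.04 -0.03  0.09]
```

View pics/w5.png

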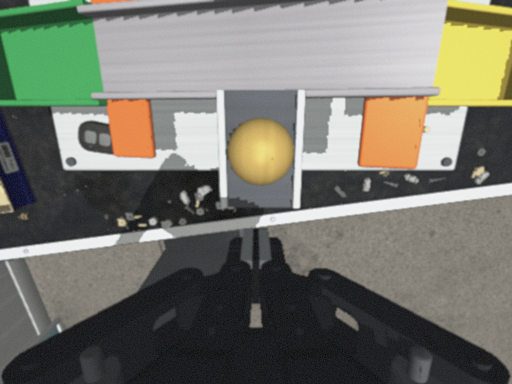

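View pics/s5.png

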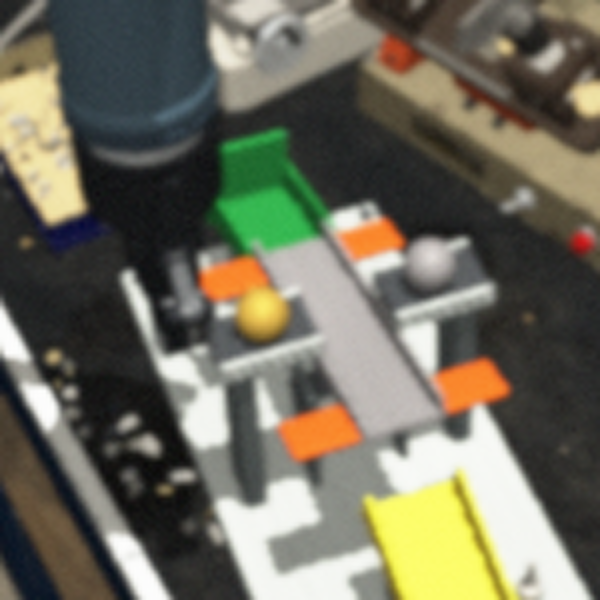

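The ledge, ball and fingertip line up; the ball (261,152) is about 1.5–2 mm right of the finger (256,235). I'll approach the ball slowly.

Request:
jog_arm:
  commands:
    - {"wx": 0.0, "wy": 0.0, "wz": 0.0, "x": 0.005, "y": 0.0015, "z": 0.0, "grip": 1.0}
    - {"wx": 0.0, "wy": 0.0, "wz": 0.0, "x": 0.01, "y": 0.0015, "z": 0.0, "grip": 1.0}
    - {"wx": 0.0, "wy": 0.0, "wz": 0.0, "x": 0.014, "y": 0.0015, "z": 0.0, "grip": 1.0}
    - {"wx": 0.0, "wy": 0.0, "wz": 0.0, "x": 0.017, "y": 0.0015, "z": 0.0, "grip": 1.0}
    - {"wx": 0.0, "wy": 0.0, "wz": 0.0, "x": 0.02, "y": 0.0015, "z": 0.0, "grip": 1.0}

```text
time_s: 4.65
eef_pos: [450.5, -239.6, 174.9]
orientation: [-0.0, 0.998, -0.07, 0.0]
force: [-0.3, -0.4, 0.1]
width: -0.3
```

Request:
jog_arm:
  commands:
    - {"wx": 0.0, "wy": 0.0, "wz": 0.0, "x": 0.003, "y": 0.0, "z": 0.0, "grip": 1.0}
    - {"wx": 0.0, "wy": 0.0, "wz": 0.0, "x": 0.006, "y": 0.0, "z": 0.0, "grip": 1.0}
    - {"wx": 0.0, "wy": 0.0, "wz": 0.0, "x": 0.009, "y": 0.0, "z": 0.0, "grip": 1.0}
    - {"wx": 0.0, "wy": 0.0, "wz": 0.0, "x": 0.012, "y": 0.0, "z": 0.0, "grip": 1.0}
    - {"wx": 0.0, "wy": 0.0, "wz": 0.0, "x": 0.015, "y": 0.0, "z": 0.0, "grip": 1.0}

```text
time_s: 5.15
eef_pos: [465.6, -241.7, 174.9]
orientation: [-0.0, 0.998, -0.07, 0.0]
force: [0.0, 0.1, 0.2]
width: -0.4
```

```bash
python3 -c "
from h import *
p,d=imaging.get_image('wrist');cv2.imwrite('pics/w6.png',p[:,:,::-1])
p,d=imaging.get_image('scene');cv2.imwrite('pics/s6.png',cv2.resize(p[110:260,150:300,::-1],None,fx=4,fy=4,interpolation=cv2.INTER_CUBIC))
goto(-34,0.5,160)"
```

```text
t 5.25 local now -68.1 -0.4 tipz 160.9 F [0.9 0.4 0.2] w -0.1
target [ 499.7 -245.7  174. ] shift m [ 0.0341 -0.0008  0.001 ] rot [-0.02 -0.07  0.1 ]
```

View pics/w6.png

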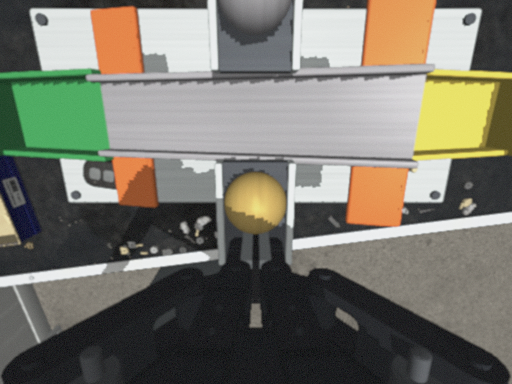

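View pics/s6.png

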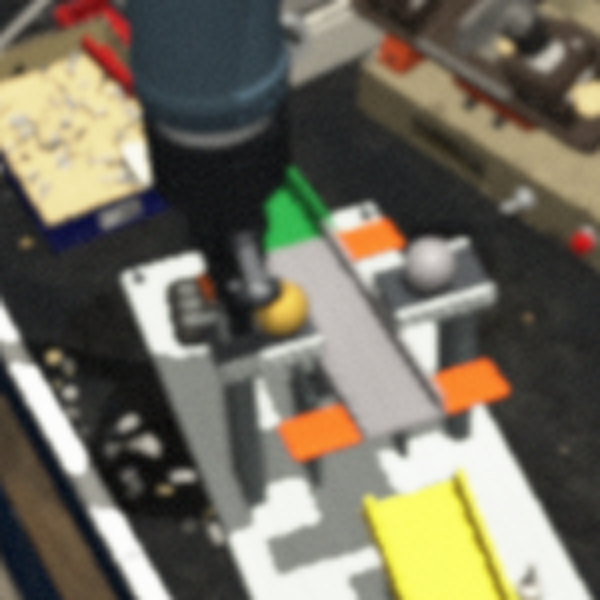

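The ball (255,203) is touching the centred fingertip and rolling ahead of it inside the guides. I'll keep pushing gently.

Request:
jog_arm:
  commands:
    - {"wx": 0.0, "wy": 0.0, "wz": 0.0, "x": 0.003, "y": 0.0, "z": 0.0, "grip": 1.0}
    - {"wx": 0.0, "wy": 0.0, "wz": 0.0, "x": 0.007, "y": 0.0, "z": 0.0, "grip": 1.0}
    - {"wx": 0.0, "wy": 0.0, "wz": 0.0, "x": 0.011, "y": 0.0, "z": 0.0, "grip": 1.0}
    - {"wx": 0.0, "wy": 0.0, "wz": 0.0, "x": 0.015, "y": 0.0, "z": 0.0, "grip": 1.0}
    - {"wx": 0.0, "wy": 0.0, "wz": 0.0, "x": 0.019, "y": 0.0, "z": 0.0, "grip": 1.0}

```text
time_s: 5.75
eef_pos: [485.0, -244.5, 174.9]
orientation: [-0.0, 0.998, -0.07, 0.001]
force: [-0.1, 0.3, 0.6]
width: -0.1
```

```bash
python3 -c "
from h import *
p,d=imaging.get_image('wrist');cv2.imwrite('pics/w7.png',p[:,:,::-1])
goto(-34,0.5,160)"
```

```text
t 5.8 local now -48.1 -0.4 tipz 161.0 F [ 0.2  0.6 -0.3] w 0.3
target [ 499.7 -245.7  174. ] shift m [ 0.0141 -0.0009  0.001 ] rot [-0.02 -0.11  0.1 ]
```

View pics/w7.png

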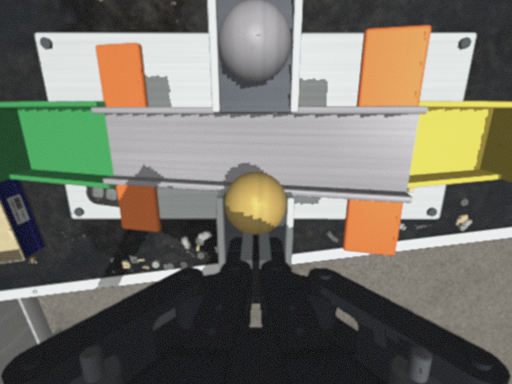

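The ball (256,203) is now at the ledge's inner edge, so a few more millimetres should drop it.

Request:
jog_arm:
  commands:
    - {"wx": 0.0, "wy": 0.0, "wz": 0.0, "x": 0.003, "y": 0.0, "z": 0.0, "grip": 1.0}
    - {"wx": 0.0, "wy": 0.0, "wz": 0.0, "x": 0.006, "y": 0.0, "z": 0.0, "grip": 1.0}
    - {"wx": 0.0, "wy": 0.0, "wz": 0.0, "x": 0.009, "y": 0.0, "z": 0.0, "grip": 1.0}
    - {"wx": 0.0, "wy": 0.0, "wz": 0.0, "x": 0.009, "y": 0.0, "z": 0.0, "grip": 1.0}

```text
time_s: 6.2
eef_pos: [494.9, -246.0, 175.0]
orientation: [0.0, 0.998, -0.07, 0.001]
force: [0.3, -0.4, -0.1]
width: -0.1
```

```bash
python3 -c "
from h import *
p,d=imaging.get_image('wrist');cv2.imwrite('pics/w8.png',p[:,:,::-1])
goto(-34,0.5,160)"
```

```text
t 6.25 local now -39.0 -0.4 tipz 161.0 F [ 0.  -0.1  0.1] w 0.1
target [ 499.7 -245.7  174. ] shift m [ 0.005  -0.0009  0.001 ] rot [-0.01 -0.11  0.11]
```

View pics/w8.png

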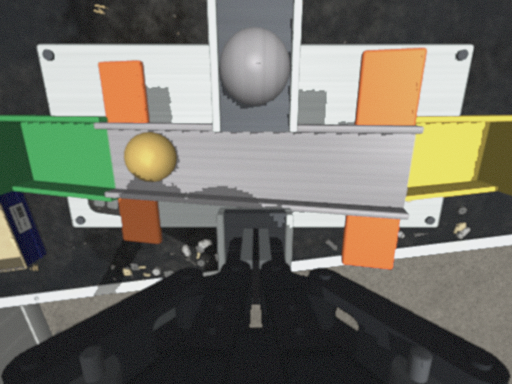

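The ball dropped into the gate and is rolling down towards green (150,157). I'll back out along the ledge, then lift clear.

Request:
jog_arm:
  commands:
    - {"wx": 0.0, "wy": 0.0, "wz": 0.0, "x": -0.015, "y": 0.0, "z": 0.0, "grip": 1.0}
    - {"wx": 0.0, "wy": 0.0, "wz": 0.0, "x": -0.04, "y": 0.0, "z": -0.005, "grip": 1.0}
    - {"wx": 0.0, "wy": 0.0, "wz": 0.0, "x": -0.07, "y": 0.0, "z": -0.02, "grip": 1.0}
    - {"wx": 0.0, "wy": 0.0, "wz": 0.0, "x": -0.09, "y": 0.0, "z": -0.06, "grip": 1.0}
    - {"wx": 0.0, "wy": 0.0, "wz": 0.0, "x": -0.1, "y": 0.0, "z": -0.1, "grip": 1.0}

```text
time_s: 6.75
eef_pos: [393.2, -231.0, 275.1]
orientation: [-0.001, 0.998, -0.07, -0.0]
force: [0.7, -1.3, -0.3]
width: -0.0
```

Request:
jog_arm:
  commands:
    - {"wx": 0.0, "wy": 0.0, "wz": 0.0, "x": 0.0, "y": 0.0, "z": 0.0, "grip": 1.0}
    - {"wx": 0.0, "wy": 0.0, "wz": 0.0, "x": 0.0, "y": 0.0, "z": 0.0, "grip": 1.0}
    - {"wx": 0.0, "wy": 0.0, "wz": 0.0, "x": 0.0, "y": 0.0, "z": 0.0, "grip": 1.0}
    - {"wx": 0.0, "wy": 0.0, "wz": 0.0, "x": 0.0, "y": 0.0, "z": 0.0, "grip": 1.0}
    - {"wx": 0.0, "wy": 0.0, "wz": 0.0, "x": 0.0, "y": 0.0, "z": 0.0, "grip": 1.0}

```text
time_s: 7.25
eef_pos: [393.0, -230.6, 273.9]
orientation: [-0.002, 0.998, -0.07, -0.001]
force: [-0.9, -0.4, -0.7]
width: -0.2
```

```bash
python3 -c "
from h import *
p,d=imaging.get_image('top');cv2.imwrite('pics/t9.png',cv2.resize(p[150:290,130:370,::-1],None,fx=3.2,fy=3.2,interpolation=cv2.INTER_CUBIC))
p,d=imaging.get_image('wrist');cv2.imwrite('pics/w9.png',p[:,:,::-1])
goto(-34,0.5,160)"
```

```text
t 7.35 local now -141.6 0.3 tipz 260.2 F [ 0.1 -0.3 -0.4] w 0.0
target [ 499.7 -245.7  174. ] shift m [0.1078 0.0002 0.1   ] rot [-0.17  0.13  0.09]
```

View pics/t9.png

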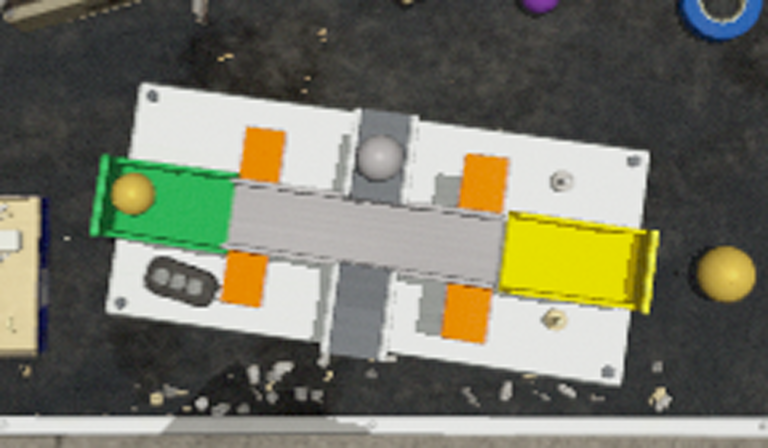

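View pics/w9.png

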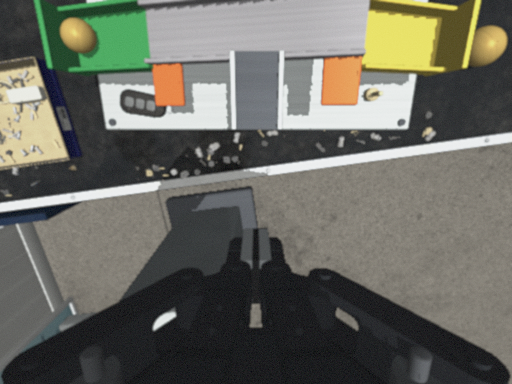

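The brass ball is at the end of the green chute (top crop 133,193), the steel ball is on its ledge, and the cutters and fob haven't moved. I'll let things settle and check once more.

Request:
jog_arm:
  commands:
    - {"wx": 0.0, "wy": 0.0, "wz": 0.0, "x": 0.0, "y": 0.0, "z": 0.0, "grip": 1.0}
    - {"wx": 0.0, "wy": 0.0, "wz": 0.0, "x": 0.0, "y": 0.0, "z": 0.0, "grip": 1.0}
    - {"wx": 0.0, "wy": 0.0, "wz": 0.0, "x": 0.0, "y": 0.0, "z": 0.0, "grip": 1.0}
    - {"wx": 0.0, "wy": 0.0, "wz": 0.0, "x": 0.0, "y": 0.0, "z": 0.0, "grip": 1.0}
    - {"wx": 0.0, "wy": 0.0, "wz": 0.0, "x": 0.0, "y": 0.0, "z": 0.0, "grip": 1.0}

```text
time_s: 7.85
eef_pos: [393.2, -230.8, 274.3]
orientation: [-0.002, 0.998, -0.07, -0.001]
force: [-0.0, -0.2, -0.5]
width: -0.2
```

Request:
jog_arm:
  commands:
    - {"wx": 0.0, "wy": 0.0, "wz": 0.0, "x": 0.0, "y": 0.0, "z": 0.0, "grip": 1.0}
    - {"wx": 0.0, "wy": 0.0, "wz": 0.0, "x": 0.0, "y": 0.0, "z": 0.0, "grip": 1.0}
    - {"wx": 0.0, "wy": 0.0, "wz": 0.0, "x": 0.0, "y": 0.0, "z": 0.0, "grip": 1.0}
    - {"wx": 0.0, "wy": 0.0, "wz": 0.0, "x": 0.0, "y": 0.0, "z": 0.0, "grip": 1.0}
    - {"wx": 0.0, "wy": 0.0, "wz": 0.0, "x": 0.0, "y": 0.0, "z": 0.0, "grip": 1.0}

```text
time_s: 8.35
eef_pos: [393.2, -230.8, 274.3]
orientation: [-0.001, 0.998, -0.07, -0.001]
force: [0.5, -1.0, -0.0]
width: -0.2
```

```bash
python3 -c "
from h import *
from cell import job
p,d=imaging.get_image('top');cv2.imwrite('pics/t10.png',cv2.resize(p[150:290,130:370,::-1],None,fx=3.2,fy=3.2,interpolation=cv2.INTER_CUBIC))
goto(-34,0.5,160)"
```

```text
t 8.4 local now -141.6 0.2 tipz 260.3 F [ 0.5  0.7 -0.2] w -0.4
target [ 499.7 -245.7  174. ] shift m [0.1078 0.0002 0.1001] rot [-0.16  0.13  0.09]
```

View pics/t10.png

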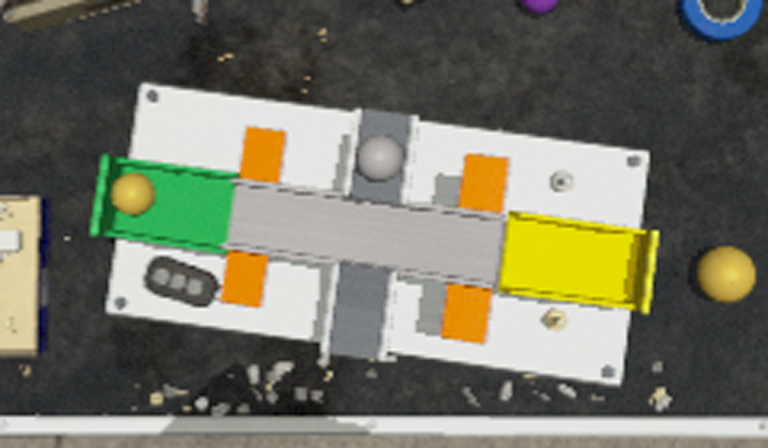

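Nothing has changed: the ball rests at (133,193) against the green end wall, and the hand is clear. I'll hand it in.

```bash
python3 -c "
from cell import job
print(job.hand_in())"
```

```text
the job is handed in; nothing more can be done
None
```

The job is done and handed in at about 8.4 s of robot time. I pressed the front pad at the green end with the closed fingertips, and the gate rocked over to green. I then pushed the brass ball gently along the front ledge at about the height of its centre. It dropped into the gate and rolled down by itself.

My last two top views, about 1 s apart, show no change:
- **Brass ball:** it rests against the end wall of the green chute.
- **Gate:** it still leans to green. I judged this by eye from the images and did not measure the tilt.
- **Steel ball:** it is still on the rear ledge.
- **Small things:** the key fob and both cutters look unmoved.
- **Hand:** it is clear, about 260 mm above the bench, with force readings at noise level. The readings between moves never went above about 2 N.

The camera estimates of the brass ball's position disagreed by 2 to 4 mm. I corrected the sideways offset from the wrist view before pushing. No check failed.

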